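Tip a spot plate over onto the draining board

TASK

The white spot plate lies with its wells down on the bench in front of the low grey draining board. Without grasping or lifting it, push it with the fingertips against the front edge of the board until it tips up on edge and flips over onto the board with its wells up, then push it back until it lies flat against the rail at the back of the board. Leave the vial, the bottle and the pestle where they are.

Things in the scene. Friction and masses are not known exactly. Their poses are not given: they have to be found in the camera images.
- board: grey plastic draining board, fixed: a slab 140 mm deep (x) by 240 mm wide (y) by 12 mm high, sheer front face, with a rail along its back. Origin: middle of the lower front edge, on the bench. x points level from the front face (x = 0) to the rail, y left along the front edge (-120 to 120 mm), z up (slab top 12 mm)
- board_rail (a point): foot of the rail's front face, mid-width, on top of the slab: 115 mm behind the board's front face. The rail rises 18 mm above the slab. Axes as the board
- plate: white plastic spot plate, 70 mm (x) by 100 mm (y) by 10 mm thick, 63 to 126 g. One face smooth, the other with six round wells. Origin: centre of the wells face; z points to the smooth face: up at the start (wells down), down when flipped. It starts on the bench, a 100 mm edge towards the board, within 10 degrees of parallel to it and 10 to 60 mm from it
- plate_centre (a point): centre of the plate, halfway through its thickness; axes as the plate. A 4 mm thick flange round the smooth face overhangs the 62 x 92 mm wells body by 4 mm. Friction is about 0.6: a fingertip that presses the near edge towards the board with some 6 N and moves up takes that edge with it, while the far edge stays in the corner of bench and board
- vial: small sample vial with a white cap, 22 mm across, 43 mm high, standing; origin at the centre of its base
- bottle: small brown bottle with a white cap, 44 mm across, 82 mm high, standing; origin at the centre of its base
- pestle: white porcelain pestle lying on the bench, 105 mm long (its y), 25 mm thick; origin in the middle, on the bench
- plate_e0 (a point): midpoint of one edge face of the plate, halfway through its thickness: at plate x = +35 mm (towards the board at the start); axes as the plate
- plate_e1 (a point): midpoint of one edge face of the plate, halfway through its thickness: at plate x = -35 mm (towards the robot at the start); axes as the plate
- plate_e2 (a point): midpoint of one edge face of the plate, halfway through its thickness: at plate y = +50 mm; axes as the plate
- plate_e3 (a point): midpoint of one edge face of the plate, halfway through its thickness: at plate y = -50 mm; axes as the plate
Not all that is in view belongs to the job. Of the things that look like the plate, take the one that is farthest to the robot's left at the start.

How it is judged:
By the outcome, as a careful person would: the job done as asked, in the order asked, and still so for the second after the job is handed in, with the robot touching nothing.
It also fails if it takes over 56 s, if anything falls off the work surface, if the arm or the gripper's body presses on something with over 40 N, if the wrist force passes 120 N, or if a joint passes its speed limit or range.

ROBOT

A 7-joint arm with a two-finger parallel gripper is mounted at the origin on a cart in front of the work surface, level with it; the furniture and walls round the work are solid. World frame = base frame: x ahead of the robot, y to its left, z up, the work surface at z = 0. Lengths are in m, angles in rad, forces in N, time in s.
With the tool pointing down it reaches from about 0.425 to 0.925 m from the base axis. Payload 6.8 kg.
Tool frame: the origin (TCP) lies midway between the tips of the shut fingers; the grasp point (between the pads) lies 19 mm behind it; z points along the fingers, y is the direction in which the jaws open and shut (so a half turn about z gives the same grasp; the last joint's range is limited). The gripper opens to 85 mm and grips with 20 to 120 N. Pads are 22 mm wide; open, the fingers measure 114 mm over their backs; the gripper's body (76 mm by 85 mm) begins 54 mm behind the grasp point. The pads swing forward as they close: fully open they stand 13 mm farther back than shut.
Start: joints at [1.16, 0.477, 0.022, 1.555, -0.011, 1.109, -0.083], TCP at [0.201, -0.644, 0.231] pointing down, gripper open.
Joint ranges: [-2.96, 2.96], [-0.34, 2.1], [-1.41, 1.46], [0.24, 2.44], [-1.37, 4.51], [0.17, 1.92], [-2.96, 2.96]. Speed limits (rad/s): [2.39, 2.39, 3.14, 3.14, 3.14, 3.14, 3.14].

INTERFACE

Orientations are given as a unit quaternion [w, x, y, z].
In Python, from station import * gives the robot as it stands. The module is installed in compiled form; this text tells all that it offers.
- The arm moves only by the tool jog_arm, never from a script. Its arguments are lists of equal length, an entry for each row: "dp": the shift along the tool's x, y, z in units of 25 mm (1.0 is 25 mm), a list of three; "angular": the turn, a rotation vector about the tool's x, y, z in units of 5 degrees (1.0 is 5 degrees), a list of three; "claw": the finger opening in mm, from 0 to 85.4. A call has exactly 5 rows; each row is the pose to reach, as a shift and turn from the pose commanded when the call began, along the tool's axes at that moment; what a row does not reach only later rows make up. A row lasts 1/10 s, in which the tool goes at most 50 mm and 8.59 degrees, less where a joint would pass 70% of its speed; a pose out of reach is approached as far as the arm can. A call with a gripper value outside its range is refused whole. The fingers move at their own pace and stop on an object; "grip_force" is the grip in N (left out, the last holds). Time passes only in rows, so rows that repeat a pose let the fingers close, or fill a call up. It gives the time, the measured TCP pose, the force and the opening at its end, in the units of the state.
- get_obs(): the state, without advancing time (a new reading comes with each control period).
- read_camera(name): name is "scene" or "side" or "wrist"; returns a dict with "pixels" (480x640x3 uint8, blue, green, red), "camera_matrix" (3x3 intrinsics, pixels), "rvec" (rotation vector, rad) and "tvec" (3), from world to camera coordinates, as OpenCV has them. Camera axes: x right, y down, z forward; pixel columns grow to the right and rows downward; lengths in m; the calibration is good to about 2 mm. A picture is of the moment at which its call begins. There is no depth.
- hand_in(): hands the job in, once; it reports no verdict.
The state is a dict: "t": time; "q": joint angles; "joint_vel": joint speeds; "joint_torque": joint torques, N m; "eef_pos": TCP position; "tool_rot": TCP orientation; "contact_force": force on the tool from outside, world axes, zero at the start; "torque": the same for the moment, N m; "gripper_width": opening from 0.0 (shut) to 1.0 (fully open).
Only numpy, scipy, OpenCV 4.12 (cv2) and the standard library are available. Lean on these libraries where they do the work, as an engineer would, in place of code of your own. Each camera call takes 0.05 s, during which the arm holds its last target.

## Working session

There is one attempt and no reset: what is moved stays moved. The work goes in short steps, Python scripts to look and compute and a tool call to move; the robot and the scene stay as the last step left them, time stands still between calls to the robot, and variables do not carry over. Pictures are saved under pics/ and viewed, and the job is handed in when it is done.

Besides the shell and the picture viewer there is one more tool, called by a JSON object that holds its "name" and its "arguments", one argument or row to a line. jog_arm: Moves the arm, as the interface text tells. Its arguments: {"type":"object","properties":{"dp":{"type":"array","items":{"type":"array","items":{"type":"number"}}},"angular":{"type":"array","items":{"type":"array","items":{"type":"number"}}},"claw":{"type":"array","items":{"type":"number"}},"grip_force":{"type":"number"}},"required":["dp","angular","claw"]}

```bash
mkdir -p pics; cat > h.py <<'E'
from station import *
import numpy as np, cv2
from scipy.spatial.transform import Rotation as R
def cam(n,fn=None):
    c=read_camera(n)
    if fn: cv2.imwrite('pics/'+fn+'.png',c['pixels'])
    return c
def proj(c,P):
    return cv2.projectPoints(np.array(P,float).reshape(-1,3),np.array(c['rvec'],float),np.array(c['tvec'],float),np.array(c['camera_matrix']),None)[0].reshape(-1,2)
def ray(c,uv,z):
    Rm=cv2.Rodrigues(np.array(c['rvec'],float))[0];t=np.array(c['tvec'],float).ravel()
    K=np.array(c['camera_matrix']);o=-Rm.T@t
    out=[]
    for u,v in np.array(uv,float).reshape(-1,2):
        d=Rm.T@np.linalg.solve(K,[u,v,1]);out.append(o+d*(z-o[2])/d[2])
    return np.array(out)
E
python3 - <<'E'
from h import *
for n in ['scene','side','wrist']:
    c=cam(n,n+'0'); Rm=cv2.Rodrigues(np.array(c['rvec'],float))[0]
    print(n,-Rm.T@np.array(c['tvec']).ravel(),Rm[2],c['camera_matrix'][0])
o=get_obs()
for k in o: print(k,np.round(o[k],4))
E
```

```text
scene [4.31787639e-04 3.70839406e-01 8.43063707e-01] [ 0.5003789  -0.44223479 -0.74434491] [541.10250723   0.         321.31051956]
side [ 0.28060722 -0.85810113  0.35357149] [ 0.33093906  0.88148611 -0.33684058] [461.16154951   0.         318.21738914]
wrist [ 0.26853313 -0.62447398  0.37370671] [-0.26995348 -0.08268409 -0.95931666] [401.84807662   0.         321.03539399]
t 0.15
q [ 1.1599  0.4777  0.0224  1.5562 -0.0115  1.1093 -0.0831]
joint_vel [ 0.0009 -0.0024 -0.0004 -0.0054  0.0004 -0.      0.0002]
joint_torque [ 2.60000e-03 -5.96925e+01  1.61010e+00 -2.81494e+01  1.27000e-02
  6.50000e-03  0.00000e+00]
eef_pos [ 0.2012 -0.6439  0.2305]
tool_rot [-7.000e-04  9.886e-01  1.508e-01 -1.000e-04]
contact_force [ 0.2766  0.572  -0.0974]
torque [ 0.0005  0.0692 -0.0001]
gripper_width 0.9991
```

View pics/scene0.png

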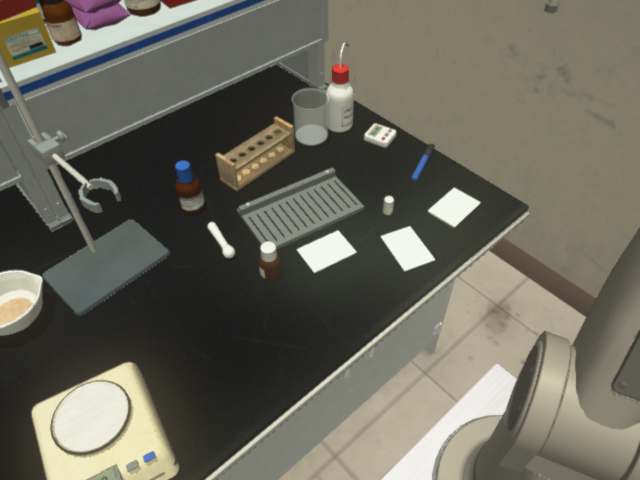

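View pics/side0.png

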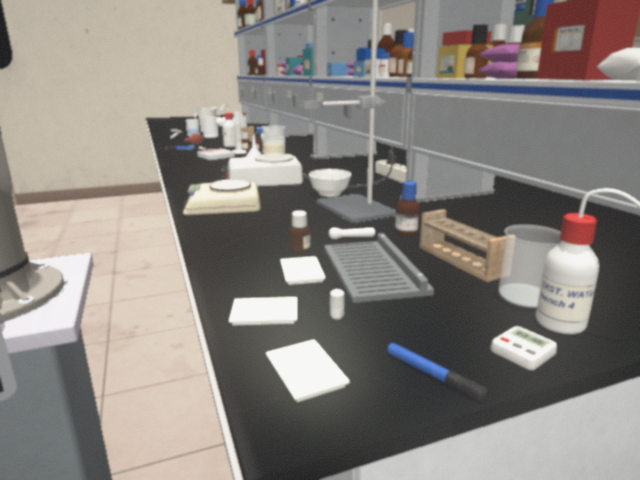

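View pics/wrist0.png

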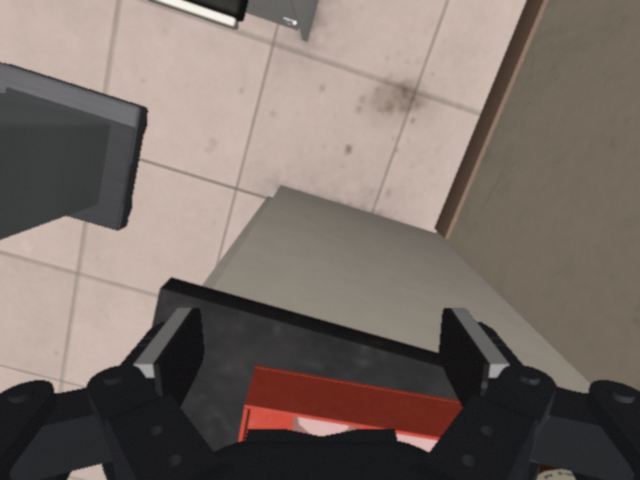

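The scene image shows the target plate at about (327,251), the leftmost of three white plates. The board is at (300,208), the vial at (388,205), the brown bottle at (269,262) and the pestle at (221,240). I'll measure the corners next.

```bash
python3 - <<'E'
import cv2,numpy as np
a=cv2.imread('pics/scene0.png')[160:300,190:420]
cv2.imwrite('pics/z1.png',cv2.resize(a,None,fx=3.4,fy=3.4,interpolation=cv2.INTER_CUBIC))
a=cv2.imread('pics/side0.png')[210:330,220:440]
cv2.imwrite('pics/z2.png',cv2.resize(a,None,fx=3.6,fy=3.6,interpolation=cv2.INTER_CUBIC))
E
python3 - <<'E'
from h import *
c=cam('scene')
img=c['pixels'];m=(img.min(axis=2)>200).astype(np.uint8)
n,l,s,ce=cv2.connectedComponentsWithStats(m)
for i in range(1,n):
    if 200<s[i,4]<5000: 
        cs=cv2.findContours((l==i).astype(np.uint8),0,1)[0][0]
        r=cv2.minAreaRect(cs);q=cv2.approxPolyDP(cs,6,True).reshape(-1,2)
        print(ce[i],s[i,4],q.tolist(),np.round(ray(c,q,0.01),4).tolist())
E
```

```text
[112.00919681  36.04782342] 3262 [[229, 0], [162, 4], [154, 15], [97, 31], [80, 26], [78, 43], [54, 43], [55, 54], [11, 70], [17, 80]] [[1.5775, -0.6159, 0.01], [1.708, -0.4322, 0.01], [1.6567, -0.3715, 0.01], [1.6852, -0.1836, 0.01], [1.7528, -0.1586, 0.01], [1.6552, -0.1058, 0.01], [1.7056, -0.0515, 0.01], [1.6406, -0.026, 0.01], [1.6415, 0.1055, 0.01], [1.5774, 0.1131, 0.01]]
[453.93147964 206.72095333] 1007 [[454, 188], [429, 210], [453, 225], [479, 202]] [[0.4679, -0.441, 0.01], [0.4603, -0.3466, 0.01], [0.3974, -0.3498, 0.01], [0.4028, -0.4459, 0.01]]
[220.07511737 238.58215962] 213 [[210, 223], [231, 252]] [[0.7477, 0.0248, 0.01], [0.6517, 0.0391, 0.01]]
[407.30515298 248.10144928] 1242 [[410, 227], [382, 236], [404, 269], [433, 259]] [[0.4544, -0.2789, 0.01], [0.4764, -0.2172, 0.01], [0.3872, -0.1861, 0.01], [0.3655, -0.2475, 0.01]]
[326.03187251 250.89003984] 1255 [[338, 231], [298, 249], [314, 271], [355, 252]] [[0.548, -0.1597, 0.01], [0.5666, -0.066, 0.01], [0.5023, -0.0525, 0.01], [0.483, -0.1457, 0.01]]
[ 21.01445783 290.7373494 ] 415 [[0, 273], [22, 271], [39, 283], [3
[... 181 characters left out ...]
 [0.837, 0.4344, 0.01], [0.8335, 0.3999, 0.01], [0.7985, 0.3853, 0.01], [0.8545, 0.3523, 0.01]]
[455.27742253 423.72306936] 4066 [[515, 378], [496, 364], [381, 479], [431, 479], [447, 436], [472, 418], [501, 414]] [[0.1061, -0.1502, 0.01], [0.1429, -0.1483, 0.01], [0.144, 0.1324, 0.01], [0.0946, 0.0779, 0.01], [0.1197, 0.0103, 0.01], [0.1115, -0.0416, 0.01], [0.0847, -0.081, 0.01]]
[ 90.42041801 415.90969989] 3732 [[117, 387], [94, 382], [69, 395], [55, 420], [61, 443], [83, 450], [110, 438], [126, 410]] [[0.5394, 0.3513, 0.01], [0.5735, 0.3755, 0.01], [0.5797, 0.4167, 0.01], [0.5543, 0.4518, 0.01], [0.5127, 0.4605, 0.01], [0.4797, 0.44, 0.01], [0.4688, 0.4004, 0.01], [0.4932, 0.3597, 0.01]]
```

View pics/z1.png

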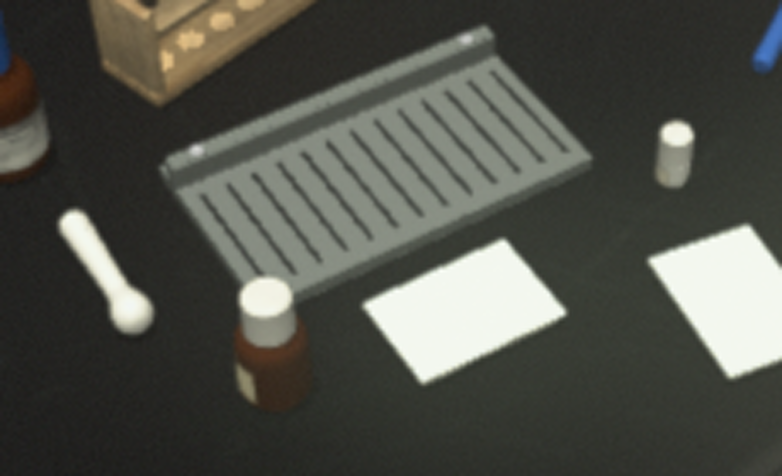

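View pics/z2.png

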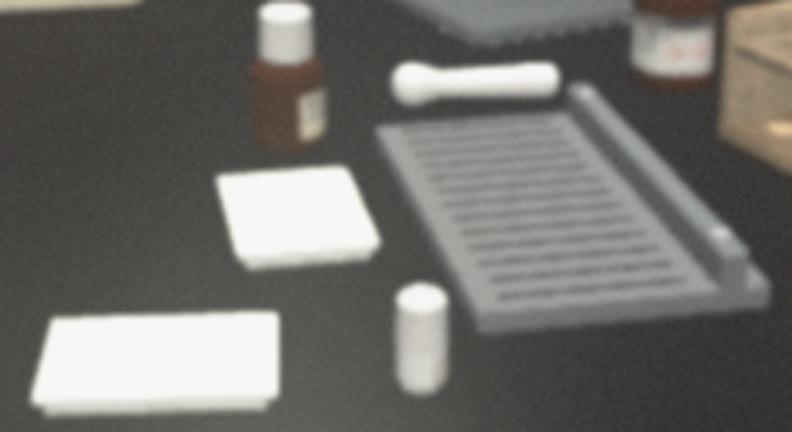

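```bash
cat > fit.py <<'E'
from h import *
from scipy.optimize import least_squares
def fit(obs,p0):
    # obs: list of (cam, uv, local xyz)
    def f(p):
        Rz=R.from_euler('z',p[2]).as_matrix();r=[]
        for c,uv,P in obs: r+=list(proj(c,Rz@np.array(P)+[p[0],p[1],0])[0]-uv)
        return np.array(r)
    s=least_squares(f,p0,loss='soft_l1'); return s.x,f(s.x).reshape(-1,2)
E
python3 - <<'E'
from fit import *
s=cam('scene');d=cam('side')
S=lambda x,y:np.array([x/3.4+190,y/3.4+160])
D=lambda x,y:np.array([x/3.6+220,y/3.6+210])
ob=[(s,S(590,158),(0,-.12,.012)),(s,S(178,187),(.115,.12,.012)),(s,S(493,55),(.115,-.12,.012)),
(d,D(378,130),(0,.12,.012)),(d,D(478,316),(0,-.12,.012)),(d,D(768,292-8),(.14,-.12,.012))]
p,r=fit(ob,[.6,-.1,-.2]);print('board',p,np.degrees(p[2]));print(r.round(1))
import json
# plate
def corners(c,seed):
    m=(c['pixels'].min(axis=2)>150).astype(np.uint8)
    n,l,st,ce=cv2.connectedComponentsWithStats(m); i=l[seed[1],seed[0]]
    cs=cv2.findContours((l==i).astype(np.uint8),0,1)[0][0]
    return cv2.approxPolyDP(cs,5,True).reshape(-1,2)
print(corners(s,(327,251)).tolist(),corners(d,(302,270)).tolist())
ob2=[(s,(338.3,230.7),(.035,-.05,.01)),(s,(297.5,249),(.035,.05,.01)),(s,(314,272),(-.035,.05,.01)),(s,(356,252),(-.035,-.05,.01)),
(d,D(345,166),(.035,.05,.01)),(d,D(216,175),(-.035,.05,.01)),(d,D(378,242),(.035,-.05,.01)),(d,D(240,256),(-.035,-.05,.01))]
q,r=fit(ob2,[.52,-.1,-.2]);print('plate',q,np.degrees(q[2]));print(r.round(1))
Rb=R.from_euler('z',p[2]).as_matrix()
loc=lambda w:(Rb.T@(np.array([w[0],w[1],0])-[p[0],p[1],0])*1000).round(1)
print('plate in board',loc(q))
# vial base, bottle base
print('vial',loc(ray(s,[S(675,180)],0.0)[0]+[0,0,0]),'bottle',loc(ray(s,[S(273,395)],0)[0]), 'bottlecaptop',loc(ray(s,[S(267,292)],.082)[0]),'vialtop',loc(ray(s,[S(677,132)],.043)[0]))
for P in [ (120,120),(-0,0)]: pass
E
```

```text
board [ 0.5863464  -0.13553143 -0.18186696] -10.42020896694109
[[ 0.7 -1.7]
 [-0.9 -0.5]
 [ 0.8 -1.4]
 [-1.4 -1.7]
 [-0.9 -1.6]
 [ 0.6 -0.3]]
[[339, 231], [297, 249], [314, 272], [355, 252]] [[317, 258], [280, 259], [285, 280], [321, 281]]
plate [ 0.52739613 -0.10848676 -0.18785931] -10.763545768228088
[[-0.2 -1.9]
 [-1.  -1.2]
 [ 0.1 -1.1]
 [ 0.7 -1.5]
 [-0.7 -0.3]
 [-0.3 -0.2]
 [-0.5 -0.5]
 [-1.5 -1.2]]
plate in board [-62.9  15.9   0. ]
vial [ -39.2 -157.7    0. ] bottle [-56.5 142.1   0. ] bottlecaptop [-51.3 135.8   0. ] vialtop [ -38.2 -155.5    0. ]
```

```bash
cat >> h.py <<'E'
BO=np.array([0.5863,-0.1355,0.]);BY=-0.1819
RB=R.from_euler('z',BY).as_matrix()
def w2b(p): return RB.T@(np.array(p)-BO)
def b2w(p): return RB@np.array(p)+BO
def tool(o=None):
    o=o or get_obs();q=o['tool_rot'];return np.array(o['eef_pos']),R.from_quat([q[1],q[2],q[3],q[0]])
Rdown=R.from_matrix(RB@np.diag([1,-1,-1.]))
def go(b,Rt=Rdown):
    p,r=tool()
    dp=r.inv().apply(b2w(b)-p)/.025; an=np.degrees((r.inv()*Rt).as_rotvec())/5
    print('dp',dp.round(3),'ang',an.round(3))
def st():
    o=get_obs();p,r=tool(o);print('t',round(o['t'],2),'board tcp mm',(w2b(p)*1000).round(1),'F board',(RB.T@np.array(o['contact_force'])).round(1),'ang err deg',np.degrees((r.inv()*Rdown).as_rotvec()).round(2),'w',round(o['gripper_width'],3))
E
python3 - <<'E'
from h import *
st();go([-.129,.016,.10])
E
```

```text
t 0.3 board tcp mm [-286.7 -569.9  231. ] F board [-0.1  0.3 -0.2] ang err deg [-3.000e-02  1.000e-02  2.777e+01] w 1.0
dp [ 16.501 -17.795   5.25 ] ang [-6.000e-03  1.000e-03  5.554e+00]
```

{"name": "jog_arm", "arguments": {
  "dp": [
    [1.3,-1.4,0],
    [2.6,-2.8,0],
    [3.9,-4.2,0],
    [5.2,-5.6,0],
    [6.4,-6.9,0]
  ],
  "angular": [
    [0,0,1.1],
    [0,0,2.2],
    [0,0,3.3],
    [0,0,4.4],
    [0,0,5.55]
  ],
  "claw": [0,0,0,0,0]
}}

```text
t: 0.8
eef_pos: [0.3034, -0.4298, 0.2314]
tool_rot: [-0.0, 0.996, -0.092, 0.0]
contact_force: [1.3, -0.1, -0.5]
gripper_width: 0.139
```

```bash
python3 - <<'E'
from h import *
st();go([-.129,.016,.10])
E
```

```text
t 0.8 board tcp mm [-225.  -340.6  231.4] F board [ 1.3  0.1 -0.5] ang err deg [-0.   -0.03 -0.18] w 0.139
dp [  3.793 -14.277   5.259] ang [-0.001 -0.005 -0.035]
```

{"name": "jog_arm", "arguments": {
  "dp": [
    [0.4,-1.6,0.2],
    [0.8,-3.2,0.4],
    [1.2,-4.8,0.6],
    [1.6,-6.4,0.8],
    [2.0,-7.6,1.0]
  ],
  "angular": [
    [0,0,0],
    [0,0,0],
    [0,0,0],
    [0,0,0],
    [0,0,0]
  ],
  "claw": [0,0,0,0,0]
}}

```text
t: 1.3
eef_pos: [0.3868, -0.2516, 0.2064]
tool_rot: [-0.0, 0.996, -0.09, 0.0]
contact_force: [0.7, 0.4, 0.1]
gripper_width: 0.003
```

```bash
python3 - <<'E'
from h import *
st();go([-.129,.016,.06])
E
```

```text
t 1.3 board tcp mm [-175.2 -150.3  206.4] F board [0.6 0.5 0.1] ang err deg [-0.01 -0.03  0.12] w 0.003
dp [ 1.86  -6.647  5.858] ang [-0.002 -0.006  0.024]
```

{"name": "jog_arm", "arguments": {
  "dp": [
    [0.4,-1.4,0.7],
    [0.8,-2.8,1.5],
    [1.2,-4.2,2.5],
    [1.6,-5.6,3.5],
    [1.85,-6.65,4.5]
  ],
  "angular": [
    [0,0,0],
    [0,0,0],
    [0,0,0],
    [0,0,0],
    [0,0,0.02]
  ],
  "claw": [0,0,0,0,0]
}}

```text
t: 1.8
eef_pos: [0.4629, -0.0967, 0.0933]
tool_rot: [-0.0, 0.996, -0.091, 0.001]
contact_force: [0.7, 0.4, 0.2]
gripper_width: -0.003
```

```bash
python3 - <<'E'
from h import *
st();go([-.129,.016,.003])
cam('side','side1');cam('scene','scene1');cam('wrist','wrist1')
E
```

```text
t 1.8 board tcp mm [-128.3   15.8   93.3] F board [0.6 0.5 0.2] ang err deg [-0.05 -0.1   0.  ] w -0.003
dp [-0.032 -0.004  3.611] ang [-0.01  -0.019  0.001]
```

View pics/side1.png

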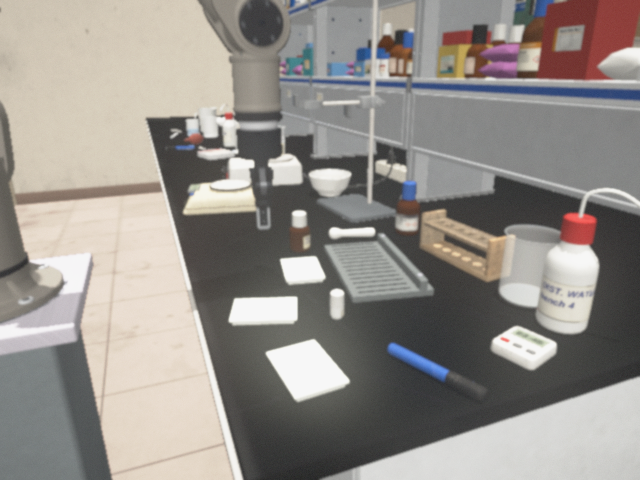

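View pics/wrist1.png

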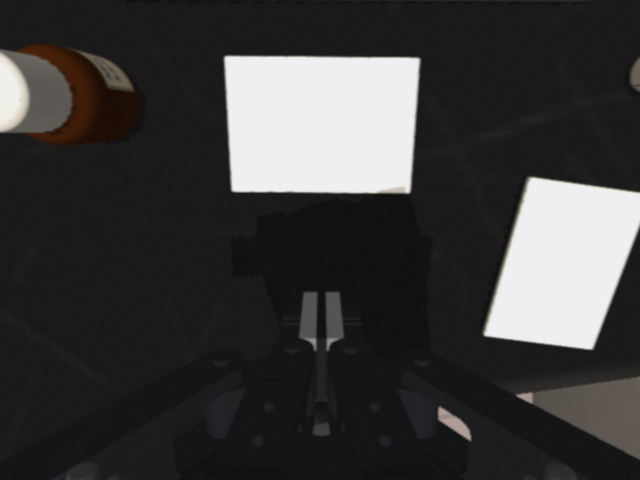

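View pics/scene1.png

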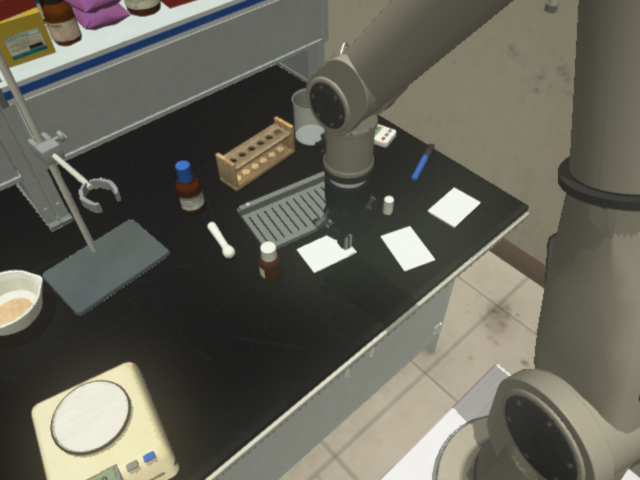

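{"name": "jog_arm", "arguments": {
  "dp": [
    [0,0,1.0],
    [0,0,2.0],
    [0,0,2.8],
    [0,0,3.4],
    [0,0,3.63]
  ],
  "angular": [
    [0,0,0],
    [0,0,0],
    [0,0,0],
    [0,0,0],
    [0,0,0]
  ],
  "claw": [0,0,0,0,0]
}}

```text
t: 2.45
eef_pos: [0.461, -0.1003, 0.0026]
tool_rot: [0.0, 0.996, -0.092, -0.0]
contact_force: [0.8, -0.4, 0.2]
gripper_width: -0.003
```

```bash
python3 - <<'E'
from h import *
st();go([-.129,.016,.0025])
E
```

```text
t 2.45 board tcp mm [-129.6   11.9    2.6] F board [ 0.9 -0.2  0.2] ang err deg [ 0.05  0.05 -0.18] w -0.003
dp [ 0.024 -0.163  0.004] ang [ 0.01   0.01  -0.037]
```

{"name": "jog_arm", "arguments": {
  "dp": [
    [0.3,-0.1,0],
    [0.7,-0.16,0],
    [1.0,-0.16,0],
    [1.3,-0.16,0],
    [1.6,-0.16,0]
  ],
  "angular": [
    [0,0,0],
    [0,0,0],
    [0,0,0],
    [0,0,0],
    [0,0,0]
  ],
  "claw": [0,0,0,0,0]
}}

```text
t: 2.95
eef_pos: [0.5026, -0.1025, 0.0035]
tool_rot: [0.0, 0.996, -0.092, 0.0]
contact_force: [-0.6, 0.3, 0.5]
gripper_width: 0.004
```

```bash
python3 - <<'E'
from h import *
st();cam('side','side2');cam('wrist','wrist2')
E
```

```text
t 2.95 board tcp mm [-88.3  17.3   3.5] F board [-0.7  0.2  0.5] ang err deg [ 0.   -0.04 -0.08] w 0.004
```

View pics/wrist2.png

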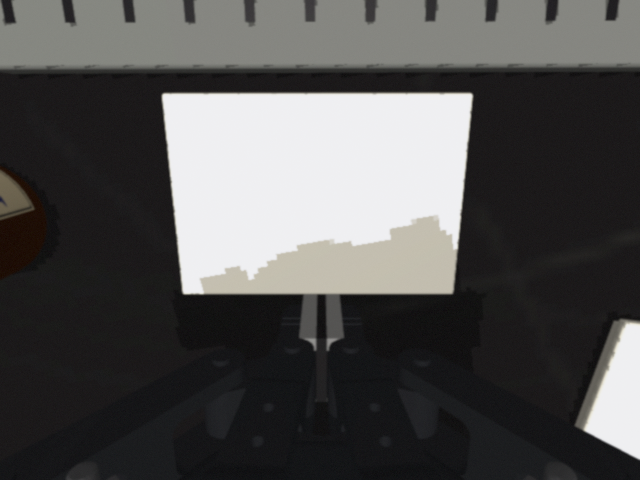

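View pics/side2.png

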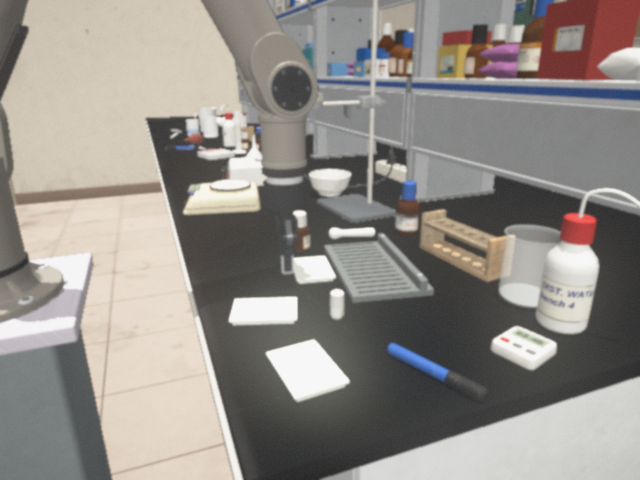

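The wrist image shows the plate parallel to the board with a gap of about 20 px (7 mm). The finger, at (321,295), is on the plate's midline.

{"name": "jog_arm", "arguments": {
  "dp": [
    [0.1,0,0.03],
    [0.18,0,0.04],
    [0.24,0,0.04],
    [0.3,0,0.04],
    [0.34,0,0.04]
  ],
  "angular": [
    [0,0,0],
    [0,0,0],
    [0,0,0],
    [0,0,0],
    [0,0,0]
  ],
  "claw": [0,0,0,0,0]
}}

```text
t: 3.55
eef_pos: [0.51, -0.1039, 0.002]
tool_rot: [0.0, 0.996, -0.092, -0.0]
contact_force: [0.4, 0.1, -0.2]
gripper_width: -0.0
```

```bash
python3 - <<'E'
from h import *
st()
E
```

```text
t 3.55 board tcp mm [-80.7  17.3   2. ] F board [ 0.4  0.2 -0.2] ang err deg [ 0.    0.   -0.08] w -0.0
```

{"name": "jog_arm", "arguments": {
  "dp": [
    [0.03,0,0],
    [0.06,0,0],
    [0.1,0,0],
    [0.1,0,0],
    [0.1,0,0]
  ],
  "angular": [
    [0,0,0],
    [0,0,0],
    [0,0,0],
    [0,0,0],
    [0,0,0]
  ],
  "claw": [0,0,0,0,0]
}}

```text
t: 4.05
eef_pos: [0.5109, -0.1041, 0.0018]
tool_rot: [0.0, 0.996, -0.092, -0.001]
contact_force: [-4.8, 1.1, 4.0]
gripper_width: 0.0
```

```bash
python3 - <<'E'
from h import *
st()
E
```

```text
t 4.05 board tcp mm [-79.8  17.2   1.8] F board [-4.9  0.2  4. ] ang err deg [ 0.02  0.16 -0.08] w 0.0
```

{"name": "jog_arm", "arguments": {
  "dp": [
    [0.04,0,0],
    [0.04,0,-0.06],
    [0.04,0,-0.12],
    [0.04,0,-0.18],
    [0.04,0,-0.24]
  ],
  "angular": [
    [0,0,0],
    [0,0,0],
    [0,0,0],
    [0,0,0],
    [0,0,0]
  ],
  "claw": [0,0,0,0,0]
}}

```text
t: 4.55
eef_pos: [0.5111, -0.1042, 0.0073]
tool_rot: [0.0, 0.996, -0.091, -0.002]
contact_force: [-5.2, 1.0, -0.4]
gripper_width: 0.001
```

```bash
python3 - <<'E'
from h import *
st();cam('side','side3');cam('wrist','wrist3')
a=cv2.imread('pics/side3.png')[200:320,240:440]
cv2.imwrite('pics/side3z.png',cv2.resize(a,None,fx=4,fy=4,interpolation=cv2.INTER_CUBIC))
E
```

```text
t 4.55 board tcp mm [-79.7  17.2   7.3] F board [-5.3  0.1 -0.4] ang err deg [ 0.03  0.25 -0.07] w 0.001
```

View pics/side3z.png

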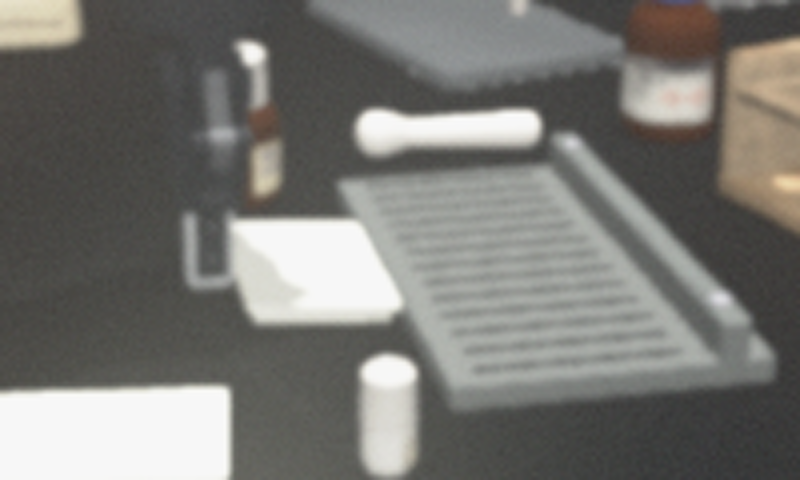

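View pics/wrist3.png

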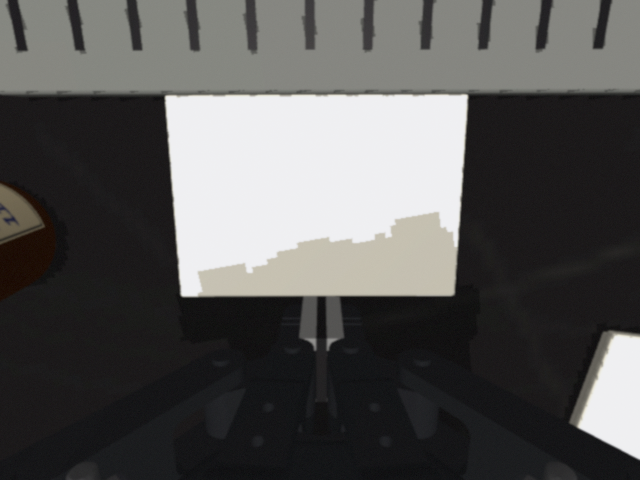

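{"name": "jog_arm", "arguments": {
  "dp": [
    [0.03,0,-0.13],
    [0.05,0,-0.27],
    [0.08,0,-0.4],
    [0.11,0,-0.53],
    [0.15,0,-0.66]
  ],
  "angular": [
    [0,0,0],
    [0,0,0],
    [0,0,0],
    [0,0,0],
    [0,0,0]
  ],
  "claw": [0,0,0,0,0]
}}

```text
t: 5.15
eef_pos: [0.5137, -0.1047, 0.0236]
tool_rot: [0.0, 0.996, -0.091, -0.003]
contact_force: [-8.3, 1.9, 2.3]
gripper_width: -0.002
```

```bash
python3 - <<'E'
from h import *
st();cam('side','side4')
a=cv2.imread('pics/side4.png')[200:320,240:440]
cv2.imwrite('pics/side4z.png',cv2.resize(a,None,fx=4,fy=4,interpolation=cv2.INTER_CUBIC))
E
```

```text
t 5.15 board tcp mm [-77.   17.1  23.6] F board [-8.5  0.3  2.3] ang err deg [ 0.04  0.38 -0.07] w -0.002
```

View pics/side4z.png

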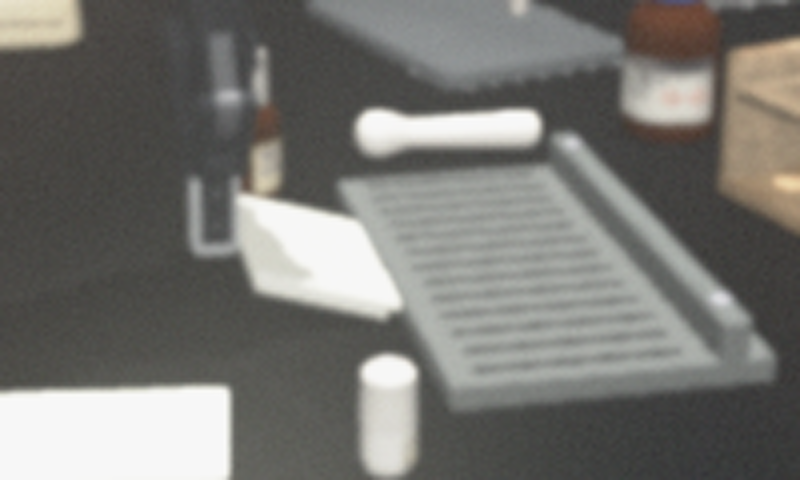

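Side view: the near edge is up at (235,200) to (255,290), with the far edge held in the corner, at about 18° tilt. I'm continuing along the arc.

{"name": "jog_arm", "arguments": {
  "dp": [
    [0.07,0,-0.2],
    [0.16,0,-0.4],
    [0.28,0,-0.58],
    [0.41,0,-0.75],
    [0.56,0,-0.91]
  ],
  "angular": [
    [0,0,0],
    [0,0,0],
    [0,0,0],
    [0,0,0],
    [0,0,0]
  ],
  "claw": [0,0,0,0,0]
}}

```text
t: 5.7
eef_pos: [0.5293, -0.1076, 0.0471]
tool_rot: [0.0, 0.996, -0.091, -0.001]
contact_force: [-1.4, 0.9, 1.4]
gripper_width: 0.006
```

```bash
python3 - <<'E'
from h import *
st();cam('side','side5')
a=cv2.imread('pics/side5.png')[200:320,240:440]
cv2.imwrite('pics/side5z.png',cv2.resize(a,None,fx=4,fy=4,interpolation=cv2.INTER_CUBIC))
E
```

```text
t 5.7 board tcp mm [-61.1  17.2  47.1] F board [-1.5  0.6  1.4] ang err deg [ 0.02  0.17 -0.08] w 0.006
```

View pics/side5z.png

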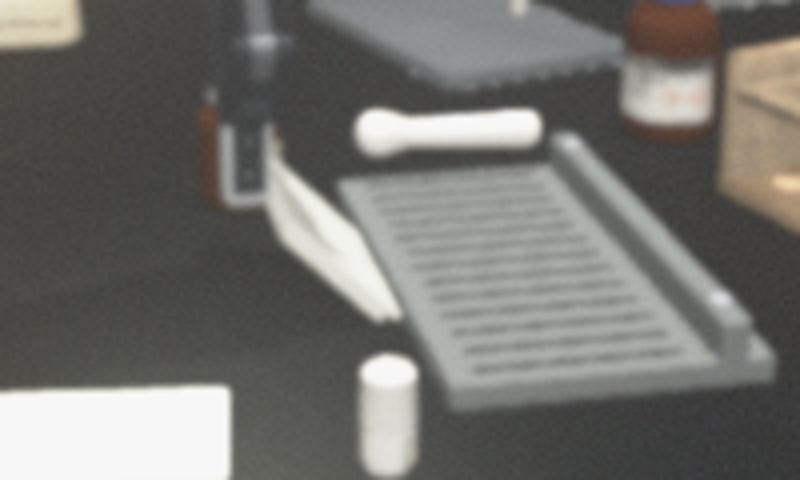

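Side view: the plate is at about 45°, and the fingertip at (245,205) is on its near edge. Pressing a little harder and carrying on.

{"name": "jog_arm", "arguments": {
  "dp": [
    [0.22,0,-0.13],
    [0.41,0,-0.25],
    [0.61,0,-0.37],
    [0.82,0,-0.48],
    [1.03,0,-0.56]
  ],
  "angular": [
    [0,0,0],
    [0,0,0],
    [0,0,0],
    [0,0,0],
    [0,0,0]
  ],
  "claw": [0,0,0,0,0]
}}

```text
t: 6.25
eef_pos: [0.5571, -0.1125, 0.062]
tool_rot: [0.0, 0.996, -0.092, 0.0]
contact_force: [-3.1, 1.0, 5.7]
gripper_width: 0.001
```

```bash
python3 - <<'E'
from h import *
st();cam('side','side6')
a=cv2.imread('pics/side6.png')[180:300,240:440]
cv2.imwrite('pics/side6z.png',cv2.resize(a,None,fx=4,fy=4,interpolation=cv2.INTER_CUBIC))
E
```

```text
t 6.25 board tcp mm [-32.9  17.3  62. ] F board [-3.2  0.4  5.7] ang err deg [-0.   -0.05 -0.08] w 0.001
```

View pics/side6z.png

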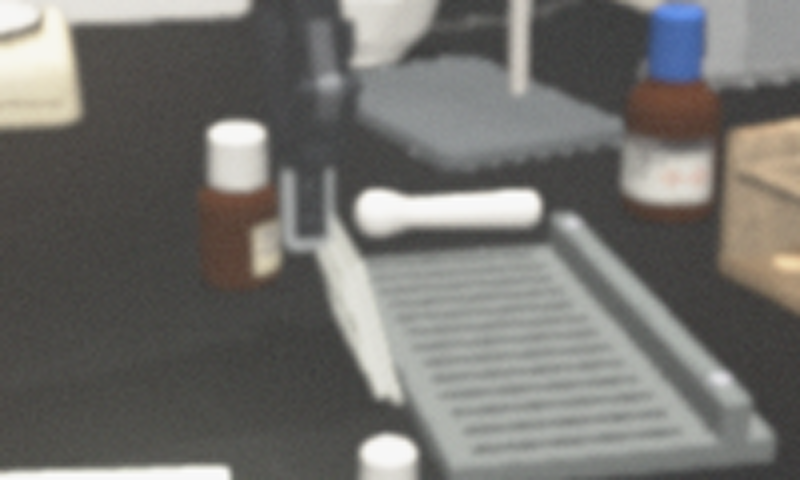

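Side view: the plate is at about 70°. Bringing it past vertical.

{"name": "jog_arm", "arguments": {
  "dp": [
    [0.2,0,-0.1],
    [0.4,0,-0.15],
    [0.6,0,-0.18],
    [0.8,0,-0.2],
    [1.0,0,-0.2]
  ],
  "angular": [
    [0,0,0],
    [0,0,0],
    [0,0,0],
    [0,0,0],
    [0,0,0]
  ],
  "claw": [0,0,0,0,0]
}}

```text
t: 6.8
eef_pos: [0.5815, -0.1171, 0.0666]
tool_rot: [0.0, 0.996, -0.092, 0.0]
contact_force: [-0.5, -0.5, 3.9]
gripper_width: -0.002
```

```bash
python3 - <<'E'
from h import *
st();cam('side','side7')
a=cv2.imread('pics/side7.png')[180:300,240:440]
cv2.imwrite('pics/side7z.png',cv2.resize(a,None,fx=4,fy=4,interpolation=cv2.INTER_CUBIC))
E
```

```text
t 6.8 board tcp mm [-8.  17.2 66.6] F board [-0.4 -0.6  3.9] ang err deg [-0.   -0.03 -0.09] w -0.002
```

View pics/side7z.png

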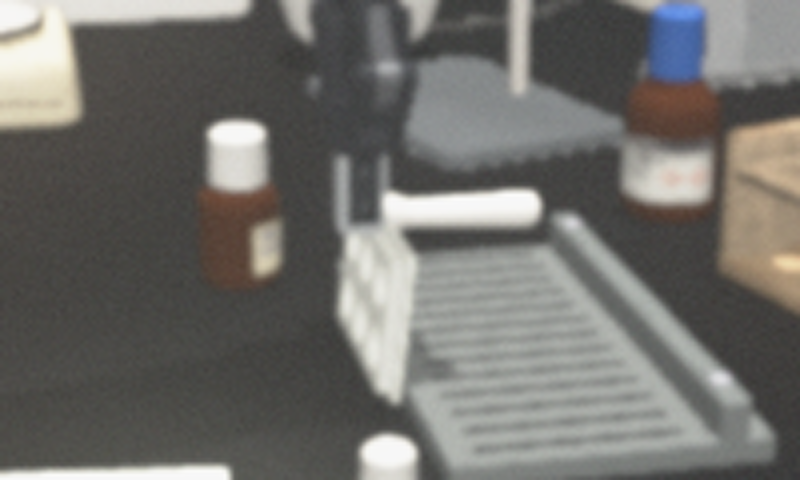

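Side view: the plate is near vertical with its wells facing the robot, and the fingertip rests against its top edge at (365,225). Pushing it over.

{"name": "jog_arm", "arguments": {
  "dp": [
    [0.15,0,-0.05],
    [0.4,0,-0.05],
    [0.7,0,-0.02],
    [1.0,0,0.05],
    [1.2,0,0.1]
  ],
  "angular": [
    [0,0,0],
    [0,0,0],
    [0,0,0],
    [0,0,0],
    [0,0,0]
  ],
  "claw": [0,0,0,0,0]
}}

```text
t: 7.35
eef_pos: [0.6111, -0.1226, 0.0635]
tool_rot: [-0.0, 0.996, -0.092, 0.0]
contact_force: [-0.9, -0.7, 1.0]
gripper_width: 0.001
```

```bash
python3 - <<'E'
from h import *
st();cam('side','side8')
a=cv2.imread('pics/side8.png')[180:300,240:440]
cv2.imwrite('pics/side8z.png',cv2.resize(a,None,fx=4,fy=4,interpolation=cv2.INTER_CUBIC))
E
```

```text
t 7.35 board tcp mm [22.1 17.2 63.5] F board [-0.8 -0.9  1. ] ang err deg [-0.   -0.01 -0.08] w 0.001
```

View pics/side8z.png

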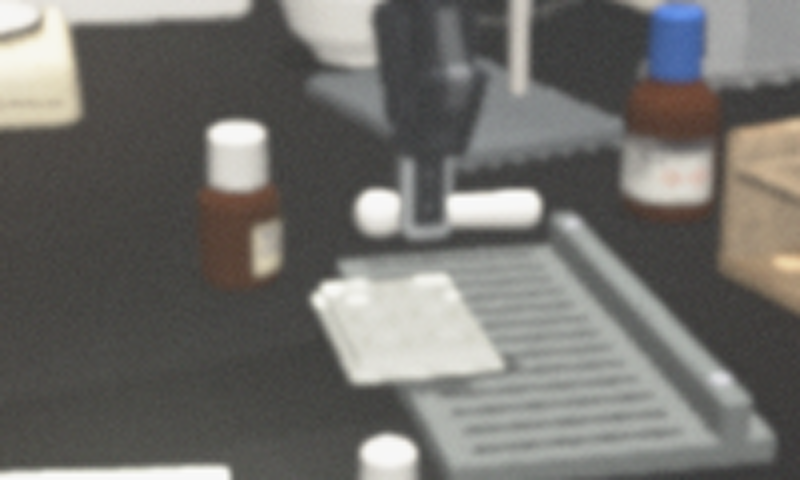

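The plate has flipped onto the board wells up, at (405,330) in the crop, with its near edge overhanging the front. I'm retreating to get behind it.

{"name": "jog_arm", "arguments": {
  "dp": [
    [-0.6,0,-0.3],
    [-1.4,0,-0.3],
    [-2.4,0,-0.3],
    [-3.3,0,-0.3],
    [-4.0,0,-0.3]
  ],
  "angular": [
    [0,0,0],
    [0,0,0],
    [0,0,0],
    [0,0,0],
    [0,0,0]
  ],
  "claw": [0,0,0,0,0]
}}

```text
t: 7.9
eef_pos: [0.5104, -0.104, 0.0711]
tool_rot: [0.0, 0.996, -0.091, -0.0]
contact_force: [0.2, -0.1, -0.0]
gripper_width: 0.001
```

```bash
python3 - <<'E'
from h import *
st()
for n in ['side','wrist','scene']: cam(n,n+'9')
a=cv2.imread('pics/side9.png')[200:320,240:440]
b=cv2.imread('pics/scene9.png')[160:280,220:420]
cv2.imwrite('pics/z9.png',np.vstack([cv2.resize(x,None,fx=2.5,fy=2.5,interpolation=cv2.INTER_CUBIC) for x in (a,b)]))
E
```

```text
t 7.9 board tcp mm [-80.3  17.3  71.1] F board [ 0.2 -0.1 -0. ] ang err deg [ 0.01  0.06 -0.08] w 0.001
```

View pics/z9.png

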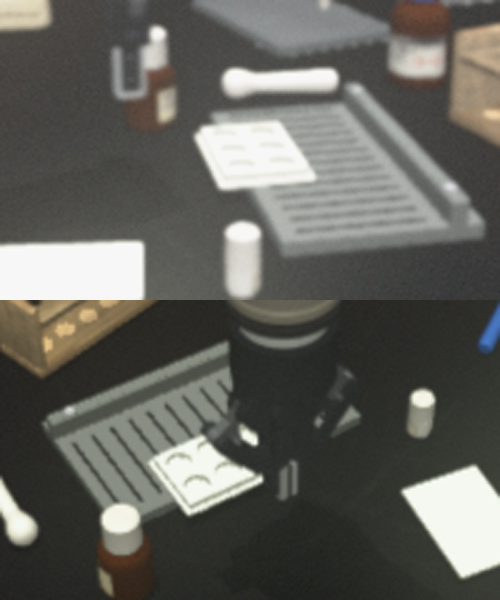

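View pics/wrist9.png

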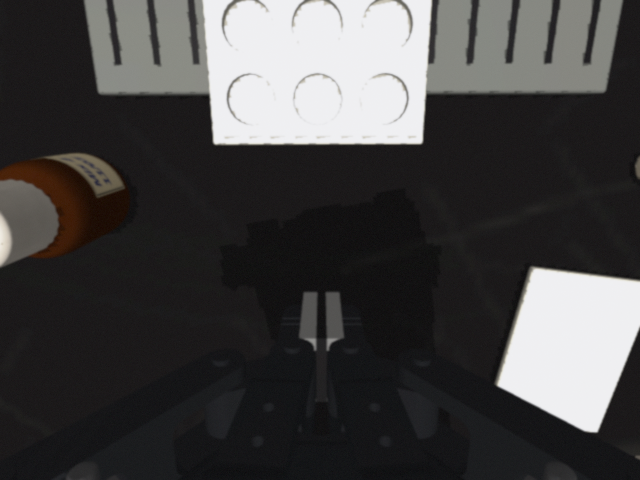

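Wrist view: all six wells face up. The near edge is at row 143 and the board front at row 93, so the overhang is about 23 mm. The plate is centred at column 318 and the finger at 321. I'll lower to 14 mm and push back.

{"name": "jog_arm", "arguments": {
  "dp": [
    [0.2,0,0.6],
    [0.4,0,1.2],
    [0.5,0,1.7],
    [0.6,0,2.1],
    [0.7,0,2.27]
  ],
  "angular": [
    [0,0,0],
    [0,0,0],
    [0,0,0],
    [0,0,0],
    [0,0,0]
  ],
  "claw": [0,0,0,0,0]
}}

```text
t: 8.55
eef_pos: [0.5291, -0.1074, 0.0134]
tool_rot: [-0.0, 0.996, -0.091, -0.001]
contact_force: [0.5, -1.1, 0.2]
gripper_width: 0.0
```

```bash
python3 - <<'E'
from h import *
st()
E
```

```text
t 8.55 board tcp mm [-61.4  17.3  13.4] F board [ 0.7 -0.9  0.2] ang err deg [ 0.    0.08 -0.08] w 0.0
```

{"name": "jog_arm", "arguments": {
  "dp": [
    [0.4,0,-0.02],
    [0.9,0,-0.02],
    [1.4,0,-0.02],
    [1.8,0,-0.02],
    [2.2,0,-0.02]
  ],
  "angular": [
    [0,0,0],
    [0,0,0],
    [0,0,0],
    [0,0,0],
    [0,0,0]
  ],
  "claw": [0,0,0,0,0]
}}

```text
t: 9.05
eef_pos: [0.584, -0.1176, 0.0155]
tool_rot: [0.0, 0.996, -0.092, -0.0]
contact_force: [-4.1, 0.1, 6.4]
gripper_width: -0.002
```

```bash
python3 - <<'E'
from h import *
st()
for n in ['side','wrist']: cam(n,n+'10')
a=cv2.imread('pics/side10.png')[200:320,240:440]
b=cv2.imread('pics/wrist10.png')
cv2.imwrite('pics/z10.png',np.vstack([cv2.resize(x,(500,s),interpolation=cv2.INTER_AREA) for x,s in ((a,300),(b,300))]))
E
```

```text
t 9.05 board tcp mm [-5.5 17.2 15.5] F board [-4.1 -0.6  6.4] ang err deg [ 0.01  0.02 -0.09] w -0.002
```

View pics/z10.png

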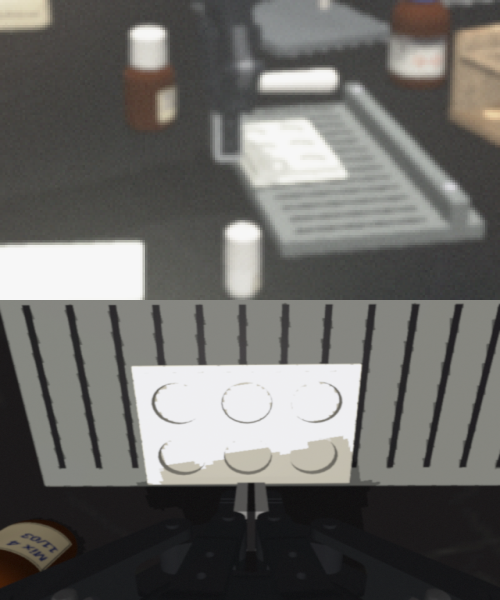

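Wrist view: the plate is square, with its near edge at the board front (row 485). The 6 N upward force suggests the tip is riding on the flange, so I'll raise it 3 mm to push on the body edge instead.

{"name": "jog_arm", "arguments": {
  "dp": [
    [0,0,-0.14],
    [0.3,0,-0.14],
    [0.6,0,-0.14],
    [0.9,0,-0.14],
    [1.2,0,-0.14]
  ],
  "angular": [
    [0,0,0],
    [0,0,0],
    [0,0,0],
    [0,0,0],
    [0,0,0]
  ],
  "claw": [0,0,0,0,0]
}}

```text
t: 9.65
eef_pos: [0.6134, -0.123, 0.0185]
tool_rot: [0.0, 0.996, -0.092, -0.0]
contact_force: [-0.6, 0.2, 0.9]
gripper_width: -0.001
```

```bash
python3 - <<'E'
from h import *
st()
for n in ['side','wrist']: cam(n,n+'11')
a=cv2.imread('pics/side11.png')[200:320,240:440]
b=cv2.imread('pics/wrist11.png')
cv2.imwrite('pics/z11.png',np.vstack([cv2.resize(x,(500,s),interpolation=cv2.INTER_AREA) for x,s in ((a,300),(b,300))]))
E
```

```text
t 9.65 board tcp mm [24.4 17.2 18.5] F board [-0.6  0.1  0.9] ang err deg [ 0.    0.   -0.08] w -0.001
```

View pics/z11.png

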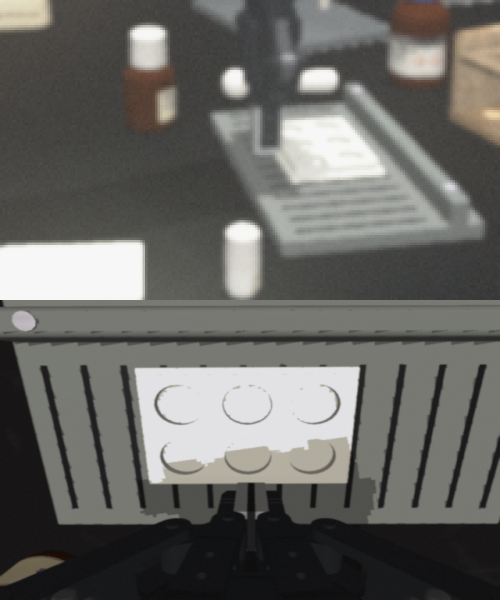

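The plate is still square in the wrist view, with about 15 mm left to the rail. Pushing on, slowly at the end.

{"name": "jog_arm", "arguments": {
  "dp": [
    [0.2,0,0],
    [0.35,0,0],
    [0.45,0,0],
    [0.55,0,0],
    [0.62,0,0]
  ],
  "angular": [
    [0,0,0],
    [0,0,0],
    [0,0,0],
    [0,0,0],
    [0,0,0]
  ],
  "claw": [0,0,0,0,0]
}}

```text
t: 10.25
eef_pos: [0.6281, -0.1257, 0.0185]
tool_rot: [0.0, 0.996, -0.092, -0.0]
contact_force: [-1.5, -0.0, 0.5]
gripper_width: 0.0
```

```bash
python3 - <<'E'
from h import *
st()
for n in ['side','wrist']: cam(n,n+'12')
a=cv2.imread('pics/side12.png')[200:320,240:440]
b=cv2.imread('pics/wrist12.png')
cv2.imwrite('pics/z12.png',np.vstack([cv2.resize(x,(500,s),interpolation=cv2.INTER_AREA) for x,s in ((a,300),(b,300))]))
E
```

```text
t 10.25 board tcp mm [39.3 17.2 18.5] F board [-1.4 -0.3  0.5] ang err deg [ 0.    0.01 -0.08] w 0.0
```

View pics/z12.png

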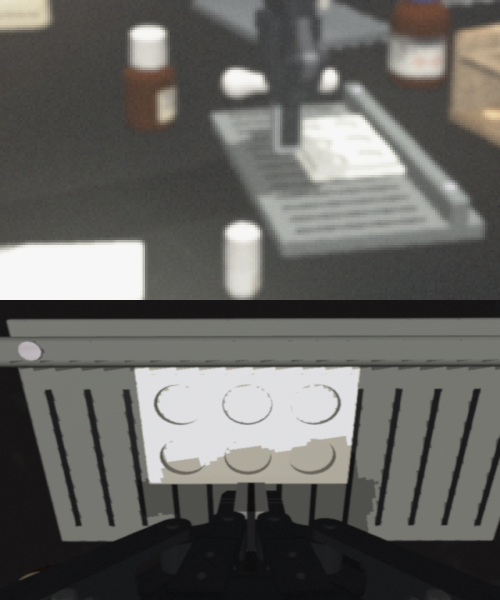

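{"name": "jog_arm", "arguments": {
  "dp": [
    [0.05,0,0],
    [0.1,0,0],
    [0.14,0,0],
    [0.14,0,0],
    [0.14,0,0]
  ],
  "angular": [
    [0,0,0],
    [0,0,0],
    [0,0,0],
    [0,0,0],
    [0,0,0]
  ],
  "claw": [0,0,0,0,0]
}}

```text
t: 10.85
eef_pos: [0.6282, -0.1258, 0.0181]
tool_rot: [0.0, 0.996, -0.091, -0.003]
contact_force: [-8.1, 1.5, 6.1]
gripper_width: 0.003
```

```bash
python3 - <<'E'
from h import *
st()
E
```

```text
t 10.85 board tcp mm [39.4 17.1 18.1] F board [-8.2 -0.   6.1] ang err deg [ 0.04  0.37 -0.08] w 0.003
```

It's against the rail at 8 N with no further travel. Backing off level, then up and away.

{"name": "jog_arm", "arguments": {
  "dp": [
    [-0.14,0,0],
    [-0.3,0,-0.04],
    [-0.8,0,-0.1],
    [-1.6,0,-0.8],
    [-2.6,0,-2.0]
  ],
  "angular": [
    [0,0,0],
    [0,0,0],
    [0,0,0],
    [0,0,0],
    [0,0,0]
  ],
  "claw": [0,0,0,0,0]
}}

```text
t: 11.35
eef_pos: [0.5665, -0.1143, 0.0676]
tool_rot: [-0.0, 0.996, -0.092, -0.001]
contact_force: [0.8, -1.1, 0.1]
gripper_width: -0.005
```

{"name": "jog_arm", "arguments": {
  "dp": [
    [-0.5,0.5,-1],
    [-1,1.5,-2],
    [-1.2,3,-3],
    [-1.4,4.5,-3.5],
    [-1.6,6,-4]
  ],
  "angular": [
    [0,0,0],
    [0,0,0],
    [0,0,0],
    [0,0,0],
    [0,0,0]
  ],
  "claw": [0,0,0,0,0]
}}

```text
t: 11.85
eef_pos: [0.501, -0.2563, 0.1703]
tool_rot: [0.001, 0.996, -0.091, 0.002]
contact_force: [0.7, 0.4, -0.0]
gripper_width: 0.003
```

```bash
python3 - <<'E'
from h import *
st()
for n in ['side','scene','wrist']: cam(n,n+'13')
a=cv2.imread('pics/side13.png')[200:320,240:440]
b=cv2.imread('pics/scene13.png')[150:290,190:420]
cv2.imwrite('pics/z13.png',np.vstack([cv2.resize(x,(500,300),interpolation=cv2.INTER_CUBIC) for x in (a,b)]))
E
```

```text
t 11.85 board tcp mm [ -62.1 -134.2  170.3] F board [ 0.6  0.5 -0. ] ang err deg [ 0.04 -0.18 -0.06] w 0.003
```

View pics/z13.png

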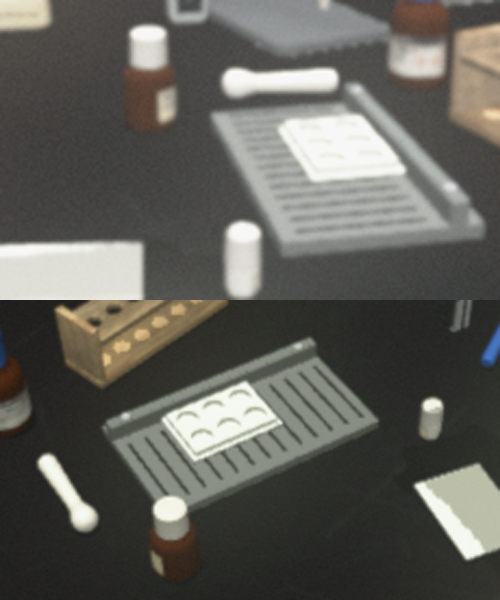

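View pics/scene13.png

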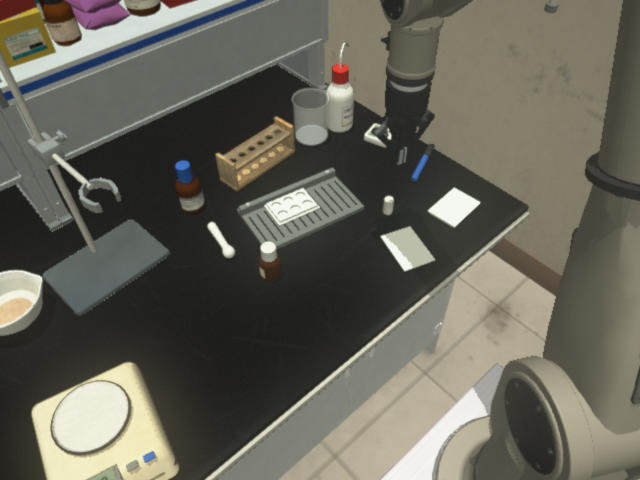

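```bash
python3 - <<'E'
from h import *
for n,seed in [('scene',(293,205)),('side',None)]:
    c=read_camera(n); im=c['pixels']
    # overlay expected plate flange outline at rail (y centre 17) and check visually
    P=[(.045,-.033),(.115,-.033),(.115,.067),(.045,.067)]
    uv=proj(c,[b2w((x,y,.016)) for x,y in P])
    big=cv2.resize(im,None,fx=4,fy=4,interpolation=cv2.INTER_CUBIC)
    cv2.polylines(big,[np.int32(uv*4+2)],True,(0,0,255),1)
    x,y=np.int32(uv.mean(0)*4); cv2.imwrite('pics/chk_%s.png'%n,big[y-180:y+180,x-300:x+300])
E
```

```text
(no output)
```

View pics/chk_scene.png

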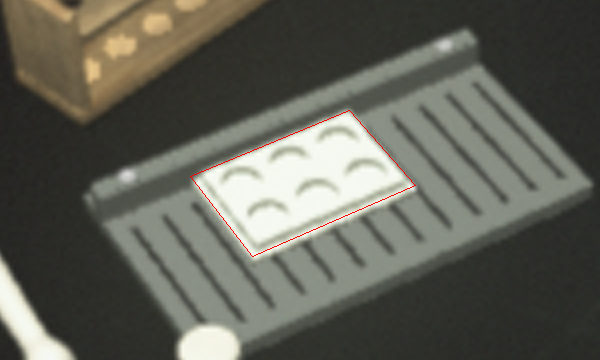

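View pics/chk_side.png

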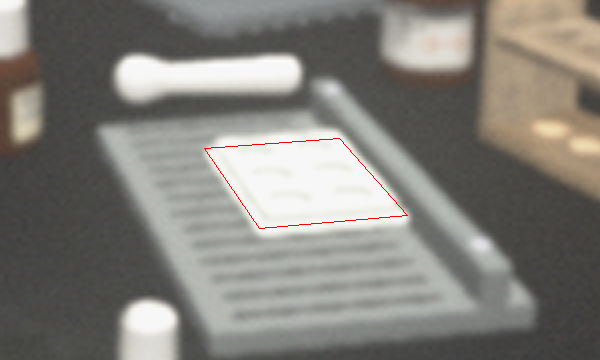

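The plate outline matches the predicted pose against the rail, within calibration, so I'm handing in.

```bash
python3 - <<'E'
from h import *
st();print(hand_in())
E
```

```text
t 12.1 board tcp mm [ -62.2 -132.1  168.7] F board [-0.7  0.6  0.6] ang err deg [-0.02 -0.05 -0.07] w 0.001
the job is handed in; nothing more can be done
None
```

The spot plate is flipped wells up and lies flat against the rail at the back of the board. I handed the job in at 12.1 s on the robot's clock.

- **Method:** With the fingers shut, I pushed the leftmost plate against the board's front edge. I then raised its near edge along an arc, pressing with about 1.5 to 8.5 N as read between moves, until it tipped over onto the board. From behind, I pushed it back until it stopped at the rail under about 8 N, then drew the arm clear. The plate was never grasped or lifted.
- **Last checks:** The scene and side images show six wells up. The plate's outline matches the expected position against the rail to within the roughly 2 mm calibration. The vial, bottle and pestle look to be where they started, and the arm is touching nothing.
- **Disagreements:** During the first part of the push back, the fingertip rode up onto the plate's flange and pressed down with about 6 N. I raised it 3 mm and pushed on the plate's body edge instead. The side image outline sits about 1 to 2 px off, in line with the calibration offset I saw in the first fits.

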